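# Click the red slide into the slide scanner and scan it

### The arm

A 6-joint arm with a two-finger parallel gripper is mounted at the origin on the work surface. World frame = base frame: x ahead of the robot, y to its left, z up, the work surface at z = 0. Lengths are in mm, angles in rad, forces in N, time in s.
With the tool pointing down it reaches from about 350 to 775 mm from the base axis. Payload 7.3 kg.
Tool frame: the origin (TCP) lies between the finger pads; the fingertips stand tcp_to_tips ahead of it and the grasp point (between the pads) lies 5 mm behind it (tcp_to_tips is the distance from the TCP to the fingertips, in mm); z points along the fingers, x is the direction in which the jaws open and shut, and the axes are right-handed (so a half turn about z gives the same grasp; the last joint's range is limited). The gripper opens to 92 mm and grips with 3 to 60 N. Pads are 19 mm wide; open, the fingers measure 130 mm over their backs; the gripper's body (75 mm by 190 mm) begins 47 mm behind the grasp point.
Start: joints at [0.965, 0.342, 1.524, -0, 1.275, -0.146], TCP at [232.967, 470.5, 240.741] pointing down, gripper open.
Joint ranges: [-2.53, 2.53], [-0.77, 2.02], [0.04, 2.7], [-1, 4.14], [0.28, 2.66], [-3.11, 3.11]. Speed limits (rad/s): [2.57, 2.57, 3.14, 3.14, 3.14, 3.14].

### API

Orientations are given as [roll, pitch, yaw] about the fixed x, y, z axes, in that order (R = Rz(yaw) Ry(pitch) Rx(roll)).
In Python, from plant import * gives the robot as it stands.
- The arm moves only by the tool drive_tool, never from a script. Its argument "deltas" is a list of rows, each an object of numbers: "hand": the gripper's target within -1 to 1 (shut at 1, half-way at 0, fully open at -1); "tx", "ty", "tz": the shift along the tool's x, y, z each as a share of 4 cm, from -1 to 1; "wx", "wy", "wz": the turn, a rotation vector about the tool's x, y, z each as a share of 5 degrees, from -1 to 1. In form: [{"hand": .., "tx": .., "ty": .., "tz": .., "wx": .., "wy": .., "wz": ..}, ...]. A call has 1 to 20 rows; each row shifts and turns the commanded pose from where the row before left it, along the tool's axes as they then stand; what a row does not reach is not made up. A row lasts 1/12 s, in which the tool goes at most 41.7 mm and 7.16 degrees, less where a joint would pass 70% of its speed; a pose out of reach is approached as far as the arm can. A call with a number of a shift or a turn outside -1 to 1 is refused whole. A call with a gripper value outside its range is refused whole. The fingers move at their own pace and stop on an object; the grip force is fixed at half the most. Time passes only in rows, so rows that do not move let the fingers close. It gives the time, the measured TCP pose, the force and the opening at its end, in the units of the state.
- get_obs(): the state, without advancing time (a new reading comes with each control period).
- capture(name): name is "scene" or "top" or "wrist"; returns the picture (480x640x3 uint8, red, green, blue); there is no depth.
- camera_model(name): a dict with "fx", "fy", "cx", "cy" (pixels), "D" ([k1, k2, p1, p2, k3] as OpenCV has them; the pictures are not rectified), "rvec" (rotation vector, rad) and "tvec" (3), from world to camera coordinates, as OpenCV has them. Camera axes: x right, y down, z forward; pixel columns grow to the right and rows downward; lengths in mm; the calibration is good to about 2 mm. A picture is of the moment at which its call begins: read the wrist's pose just before it. camera_model takes no time and is no camera call; for the wrist camera it gives the pose at the moment of the call.
- close_job(): hands the job in, once; it reports no verdict.
The state is a dict: "time": time; "joint_positions": joint angles; "dq": joint speeds; "tau": joint torques, N m; "tool_pos": TCP position; "tcp_rot": TCP orientation; "contact_force": force on the tool from outside, world axes, zero at the start; "moment": the same for the moment, N m; "grip_width": finger opening in mm.
Only numpy, scipy, OpenCV 4.12 (cv2) and the standard library are available. Lean on these libraries where they do the work, as an engineer would, in place of code of your own. Each camera call takes 0.05 s, during which the arm holds its last target.

### The job

Push the black slide holder on through the scanner until the slide in the red mount clicks into place at the middle of the scanner; then press the blue scan button down and let it go. Only push it: do not pinch the holder across its edges or lift any slide out of it, do not press the button before the red slide has clicked in, and leave the small bottle, the loupe, the slide box and the camera where they stand.

Things in the scene. Friction and masses are not known exactly. Their poses are not given: they have to be found in the camera images.
- scanner: film and slide scanner, fixed: dark base, white head with a screen and a blue button; 108 mm deep (x), 92 wide (y), 78 high. Origin at the centre of its underside, on the counter; x points to its back (away from the robot), y along its open-sided tunnel, z up. An orange line on front and back marks the middle. The black slide holder runs through the tunnel along y
- scan_window (a point): the scan position, hidden in the tunnel at the middle of the scanner (x = y = 0 in its frame), 28 mm above the counter; the slide being scanned is centred here. At each pocket a hidden spring ball drops into a 12 mm wide notch of the holder: within about 4 mm of the click point the holder pulls itself home and the push needed falls away for a moment
- holder: slide holder, a black bar guided by the tunnel (cannot lift or turn), 68 mm wide, 22 to 34 mm above the counter, air below. Origin at counter height under its middle, axes as the scanner's; the bar runs from 120 mm on the +y side to 145 mm on the -y side. Four open pockets, 51.5 mm square and 6 mm deep, centred at y = 82.5, 27.5, -27.5 and -82.5 mm
- holder_middle (a point): middle of the holder, 28 mm above the counter. It slides only along the scanner's y; starts 140 to 150 mm short of the window with its +y end just inside the tunnel, so push towards +y. Sliding takes about 1 to 2 N; 7 N where its front end first lifts the spring ball, and 8 to 10 N to push on out of a click, after which it springs a few mm forward. If overshot, push it back
- holder_push_end (a point): centre of the holder's ribbed end, 28 mm above the counter: a flat upright face 52 mm wide and 12 mm high that looks to the scanner's -y, to be pushed towards +y; it stays 70 mm or more clear of the scanner's side through the whole job
- slide_red: glass-mounted photo slide in a red frame, 50 x 50 x 3 mm, lying loose (0.75 mm play all round) in one of the three leading pockets of the holder (which one varies) and 3 mm below the holder's rim; origin at the centre of its underside, 28 mm above the counter. This one is to be scanned
- slide_white: the same with a white frame, in another of the three leading pockets
- slide_blue: the same with a blue frame, in another of the three leading pockets
- slide_yellow: the same with a yellow frame, always in the last pocket, next to the ribbed end
- scan_button_top (a point): centre of the top of the blue round scan button, 22 mm across, on the scanner's head near its front; 100 mm above the counter when up
- scan_button (a joint): how far the scan button is pressed, in m: 0 up, 0.006 fully down; it springs back, fully down takes 5 N. Pressed counts from 0.004
- mini_bottle: bystander: miniature bottle of brown glass with a red cap, 36 mm across, 98 mm high, upright, behind the scanner on its +y side; origin at the centre of its underside
- loupe: bystander: slide loupe, clear foot and black rim, 42 mm across, 38 mm high, upright, behind the holder on the scanner's -y side; origin at the centre of its underside
- slide_box: bystander: closed cardboard box for slides, 63 x 63 x 50 mm, in front of the scanner; origin at the centre of its underside
- camera: bystander: compact film camera, black and silver, 117 mm wide, 50 mm deep with its lens, 74 mm high, standing in front of the holder on the scanner's +y side; origin at the centre of its underside
Things that resemble listed ones, but are neither listed nor needed, are in the scene too. Several things have the shape of the slide_blue; the one meant has the colours described above. There is more than one size of the slide_yellow; the job needs the smaller.

How it is judged (in metres and radians):
On the way, in this order (a step that is already met when the one before it is completed fails the run):
1. the red slide has clicked in at the scan window and the holder is at rest (horizontal distance between slide_red and scan_window below 0.0025 m and linear speed of holder below 0.005 m/s), for 0.2 s.
2. the scan button is pressed with the red slide still in place (value of joint scan_button above 0.004 m and horizontal distance between slide_red and scan_window below 0.0025 m), for 0.05 s.
At the end, for the whole second after the job is handed in: The red slide lies in its pocket within 2.5 mm of the scan window with the holder at rest in its click stop, the scan button has been pressed and is up again, all slides lie in their pockets, and bottle, loupe, slide box and camera stand within 15 mm of where they were (all of step 1 and value of joint scan_button below 0.0015 m and distance of each of mini_bottle, loupe, slide_box, camera from where it was at the start of the episode below 0.015 m and angle between each of mini_bottle, loupe, slide_box, camera's own z axis and vertical below 0.2 rad and height (world z) of each of slide_red, slide_white, slide_blue, slide_yellow below 0.031 m); the robot touches nothing.
It fails at once if the scan button is pressed while the red slide is not in place (value of joint scan_button above 0.003 m and horizontal distance between slide_red and scan_window above 0.004 m).
It fails at once if the holder is pinched across its two long edges (contact force between the fingers and holder_c0 above 1 N and (contact force between the fingers and holder_c1 above 1 N or contact force between the fingers and holder_c2 above 1 N or contact force between the fingers and holder_c3 above 1 N or contact force between the fingers and holder_c4 above 1 N or contact force between the fingers and holder_c5 above 1 N)).
It fails at once if a slide is lifted out of its pocket (height (world z) of any of slide_red, slide_white, slide_blue, slide_yellow above 0.034 m).
It fails at once if the bottle, loupe, slide box or camera is lifted, tipped or shifted (distance of any of mini_bottle, loupe, slide_box, camera from where it was at the start of the episode above 0.02 m or angle between any of mini_bottle, loupe, slide_box, camera's own z axis and vertical above 0.35 rad or height (world z) of any of mini_bottle, loupe, slide_box, camera above 0.012 m).
It also fails if it takes over 51 s, if anything falls off the work surface, if the arm or the gripper's body presses on something with over 40 N, if the wrist force passes 120 N, or if a joint passes its speed limit or range.

## Working session

There is one attempt and no reset: what is moved stays moved. The work goes in short steps, Python scripts to look and compute and a tool call to move; the robot and the scene stay as the last step left them, time stands still between calls to the robot, and variables do not carry over. Pictures are saved under pics/ and viewed, and the job is handed in when it is done.

Besides the shell and the picture viewer there is one more tool, called after "Call:" as a command line: name --argument value ..., lists and objects as JSON in quotes. drive_tool: Moves the arm, as the interface text tells. Its arguments: {"type":"object","properties":{"deltas":{"type":"array","items":{"type":"object","properties":{"hand":{"type":"number"},"tx":{"type":"number"},"ty":{"type":"number"},"tz":{"type":"number"},"wx":{"type":"number"},"wy":{"type":"number"},"wz":{"type":"number"}}}}},"required":["deltas"]}

```bash
ls; mkdir -p pics
python3 - <<'E'
from plant import *
import cv2
o=get_obs();print({k:o[k] for k in o})
for n in ("scene","top"):
    cv2.imwrite(f"pics/{n}0.png",capture(n)[:,:,::-1]); print(n,camera_model(n))
E
```

```text
pics
{'time': 0.0, 'joint_positions': array([ 9.64981338e-01,  3.42713706e-01,  1.52504871e+00,  9.09505833e-06,
        1.27538749e+00, -1.46005842e-01]), 'dq': array([-0.00030928,  0.00097344,  0.00044951,  0.00113178, -0.00154875,
       -0.00102696]), 'tau': array([ 1.10000976e-03, -4.31248963e+01, -2.44220209e+01,  7.19032134e-02,
        5.61976992e-02, -1.76729714e-04]), 'tool_pos': array([232.73489058, 470.15189672, 240.03856515]), 'tcp_rot': array([-3.14135749e+00,  1.53942125e-03,  1.11098471e+00]), 'contact_force': array([ 0.20041527, -0.02905246, -0.66873285]), 'moment': array([ 0.00707385, -0.0034252 ,  0.00360811]), 'grip_width': 91.8511361086185}
scene {'fx': 551.8467336365096, 'fy': 551.8467336365096, 'cx': 316.3675543396371, 'cy': 243.43599224237778, 'D': array([-0.03854979,  0.        ,  0.        ,  0.        ,  0.        ]), 'rvec': array([ 2.19095632,  1.12445582, -0.44431179]), 'tvec': array([-308.23102875, -286.71934718, 1408.83355219])}
top {'fx': 570.3978339354503, 'fy': 570.3978339354503, 'cx': 317.1849381501139, 'cy': 248.443182271258, 'D': array([-0.1588054,  0.       ,  0.       ,  0.       ,  0.       ]), 'rvec': array([ 2.11465213, -2.1703729 ,  0.12926404]), 'tvec': array([   3.95333951,  563.03383622, 1103.27929   ])}
```

View pics/scene0.png

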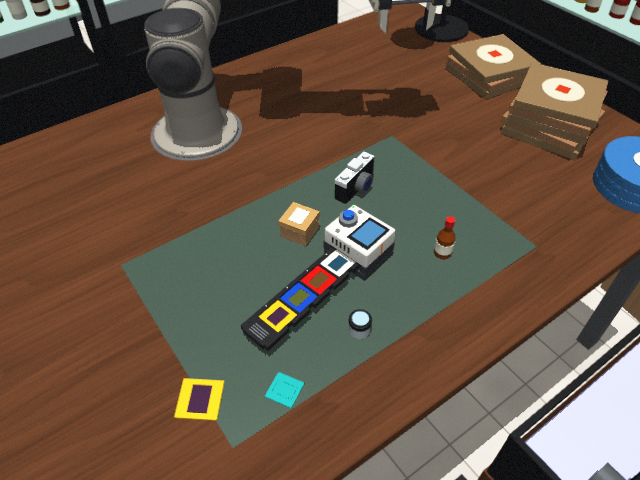

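View pics/top0.png

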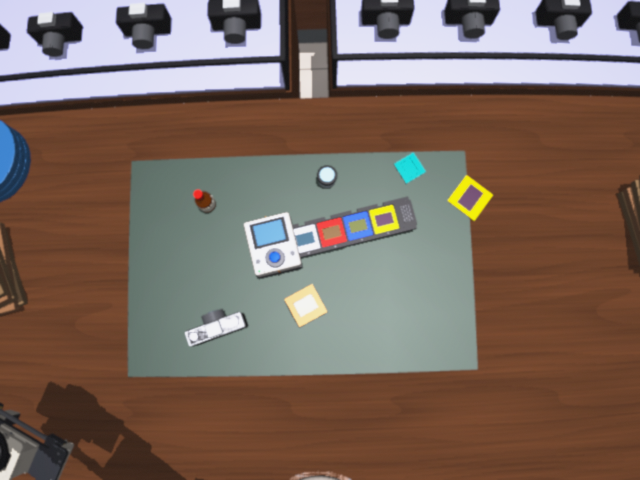

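Top view: the holder lies right of the scanner (330,232 red, 358,226 blue, 384,219 yellow, ribbed end ~408,213). Red is in the second pocket, so its click is at holder = -27.5 mm, after the white one. Button at about (275,258).

```bash
cat > h.py <<'E'
from plant import *
import cv2, numpy as np
def ray(n,uv,m=None):
    m=m or camera_model(n)
    K=np.array([[m['fx'],0,m['cx']],[0,m['fy'],m['cy']],[0,0,1]])
    p=cv2.undistortPoints(np.array([[uv]],float),K,m['D'])[0,0]
    R=cv2.Rodrigues(m['rvec'])[0]
    return -R.T@m['tvec'], R.T@np.array([p[0],p[1],1])
def onz(n,uv,z,m=None):
    c,d=ray(n,uv,m); return c+d*(z-c[2])/d[2]
def proj(n,P,m=None):
    m=m or camera_model(n)
    K=np.array([[m['fx'],0,m['cx']],[0,m['fy'],m['cy']],[0,0,1]])
    return cv2.projectPoints(np.array(P,float).reshape(-1,1,3),m['rvec'],m['tvec'],K,m['D'])[0][:,0]
def blobs(bgr,lo,hi,amin=40):
    hsv=cv2.cvtColor(bgr,cv2.COLOR_BGR2HSV)
    k=cv2.inRange(hsv,np.array(lo),np.array(hi))
    out=[]
    for c in cv2.findContours(k,cv2.RETR_EXTERNAL,cv2.CHAIN_APPROX_NONE)[0]:
        if cv2.contourArea(c)<amin: continue
        r=cv2.minAreaRect(c); out.append((cv2.contourArea(c),r))
    return out
RNG={'red':([0,180,120],[6,255,255]),'blue':([108,170,90],[125,255,255]),'yellow':([25,180,150],[33,255,255])}
E
python3 - <<'E'
from h import *
for n in ("top","scene"):
    im=cv2.imread(f"pics/{n}0.png")
    for c in RNG:
        for a,r in blobs(im,*RNG[c]):
            print(n,c,a,np.round(r[0],1),np.round(r[1],1),round(r[2],1),'z31',np.round(onz(n,r[0],31),1),'z100',np.round(onz(n,r[0],100),1))
t=cv2.imread("pics/top0.png")[180:360,170:440]; cv2.imwrite("pics/topz.png",cv2.resize(t,None,fx=2.9,fy=2.9,interpolation=cv2.INTER_CUBIC))
t=cv2.imread("pics/scene0.png")[140:360,230:470]; cv2.imwrite("pics/scz.png",cv2.resize(t,None,fx=2.7,fy=2.7,interpolation=cv2.INTER_CUBIC))
E
```

```text
top red 85.0 [329.2 222.9] [ 5.3 22.3] 76.0 z31 [615.5 -36.3  31. ] z100 [602.9 -35.8 100. ]
top red 49.0 [198. 194.] [8. 8.] 90.0 z31 [684.3 233.1  31. ] z100 [667.5 217.3 100. ]
top yellow 530.0 [383.9 218.8] [23.8 24.3] 76.0 z31 [ 621.1 -147.6   31. ] z100 [ 608.1 -140.4  100. ]
top yellow 1027.5 [470.1 197.7] [33.6 32.8] 36.4 z31 [ 660.7 -327.7   31. ] z100 [ 645.3 -309.5  100. ]
scene red 515.5 [318.5 279. ] [24.7 26.2] 45.0 z31 [593.5 -38.2  31. ] z100 [637.9 -69.1 100. ]
scene red 61.0 [450. 222.] [10.  8.] 90.0 z31 [631.8 269.5  31. ] z100 [673.  212.9 100. ]
scene red 50.5 [562.7  88.6] [12.2  5.5] 20.6 z31 [451.8 869.8  31. ] z100 [508. 763. 100.]
scene blue 569.0 [298.3 296.8] [25.5 27.6] 45.0 z31 [605.4 -92.6  31. ] z100 [ 648.8 -119.   100. ]
scene blue 74.0 [348.  214.5] [ 9. 10.] 90.0 z31 [490.1 111.9  31. ] z100 [543.1  68.4 100. ]
scene yellow 1524.0 [198.8 398.6] [41.3 43.7] 10.9 z31 [ 679.4 -336.8   31. ] z100 [ 716.6 -342.7  100. ]
scene yellow 558.5 [277.3 315.3] [24.7 26.9] 45.0 z31 [ 617.3 -146.3   31. ] z100 [ 659.6 -168.2  100. ]
```

View pics/topz.png

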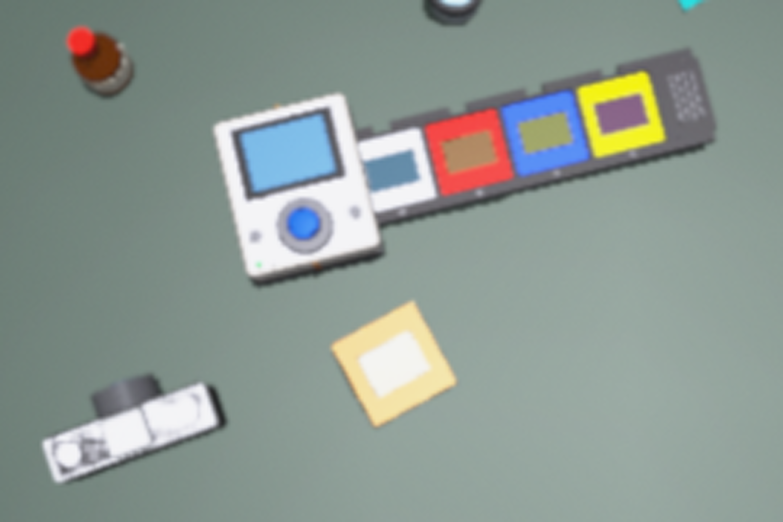

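View pics/scz.png

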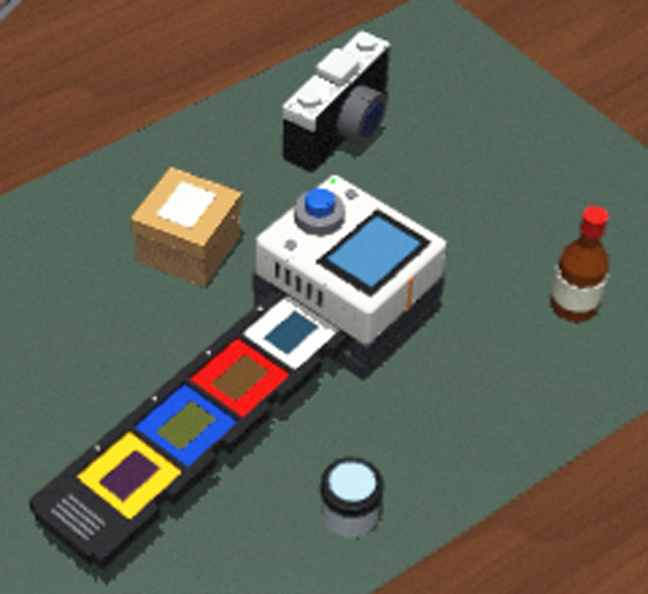

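```bash
cat >> h.py <<'E'
RNG={'top':{'red':([0,150,120],[6,255,255]),'blue':([105,130,150],[125,255,255]),'yellow':([25,150,150],[33,255,255])},
'scene':{'red':([0,180,100],[6,255,255]),'blue':([105,170,90],[125,255,255]),'yellow':([25,180,120],[33,255,255])}}
E
python3 - <<'E'
from h import *
P={}
for n in ("top","scene"):
    im=cv2.imread(f"pics/{n}0.png")
    for c in RNG[n]:
        for a,r in blobs(im,*RNG[n][c],60):
            print(n,c,a,np.round(r[0],1),np.round(r[1],1),round(r[2],1),'z31',np.round(onz(n,r[0],31),1),'z100',np.round(onz(n,r[0],100),1))
# scanner head corners, top view & orange marks
t=cv2.imread("pics/top0.png"); hsv=cv2.cvtColor(t,cv2.COLOR_BGR2HSV)
k=cv2.inRange(hsv,np.array([0,0,185]),np.array([180,45,255])); k[:, :235]=0;k[:,296:]=0;k[:205]=0;k[285:]=0
c=max(cv2.findContours(k,cv2.RETR_EXTERNAL,cv2.CHAIN_APPROX_NONE)[0],key=cv2.contourArea)
r=cv2.minAreaRect(c);print(r)
for b in cv2.boxPoints(r): print(b,np.round(onz("top",b,78),1),np.round(onz("top",b,92),1))
print('c78',onz("top",r[0],78))
E
```

```text
top red 557.5 [331.2 231.8] [24.5 24.7] 76.0 z31 [597.2 -39.8  31. ] z100 [585.6 -39.  100. ]
top blue 73.0 [274.  256.5] [ 9. 10.] 90.0 z31 [550.   76.9  31. ] z100 [541.3  70.6 100. ]
top blue 585.5 [357.6 225.2] [25.  25.2] 76.0 z31 [609.2 -93.5  31. ] z100 [596.9 -89.5 100. ]
top blue 604.5 [  7. 152.] [62. 14.] 90.0 z31 [798.6 672.   31. ] z100 [774.9 629.6 100. ]
top yellow 571.0 [383.8 218.8] [24.7 25. ] 76.0 z31 [ 621.1 -147.4   31. ] z100 [ 608.1 -140.1  100. ]
top yellow 1051.0 [470.  197.6] [34.  32.8] 36.4 z31 [ 661.  -327.4   31. ] z100 [ 645.6 -309.2  100. ]
scene red 519.5 [318.5 279. ] [24.7 26.2] 45.0 z31 [593.5 -38.2  31. ] z100 [637.9 -69.1 100. ]
scene red 69.5 [450.  222.5] [11.  8.] 90.0 z31 [632.8 268.5  31. ] z100 [673.9 211.9 100. ]
scene blue 569.0 [298.3 296.8] [25.5 27.6] 45.0 z31 [605.4 -92.6  31. ] z100 [ 648.8 -119.   100. ]
scene blue 74.0 [348.  214.5] [ 9. 10.] 90.0 z31 [490.1 111.9  31. ] z100 [543.1  68.4 100. ]
scene blue 63.5 [623.7 193.9] [32.9 12.6] 20.9 z31 [794.4 639.1  31. ] z100 [822.  551.5 100. ]
scene blue 1092.5 [621.5 160.5] [47. 35.] 90.0 z31 [724.  734.8  31. ] z100 [757.5 639.3 100. ]
scene yellow 1524.0 [198.8 398.6] [41.3 43.7] 10.9 z31 [ 679.4 -336.8   31. ] z100 [ 716.6 -342.7  100. ]
scene yellow 558.5 [277.3 315.3] [24.7 26.9] 45.0 z31 [ 617.3 -146.3   31. ] z100 [ 659.6 -168.2  100. ]
((272.85296630859375, 242.9117889404297), (54.08544158935547, 49.71980285644531), 75.96376037597656)
[242.1765 222.7059] [612.3 134.1  78. ] [609.6 132.   92. ]
[290.4118 210.6471] [633.5  39.2  78. ] [630.5  38.3  92. ]
[303.52942 263.11768] [529.7  15.7  78. ] [528.1  15.2  92. ]
[255.29413 275.17648] [508.7 109.3  78. ] [507.4 107.6  92. ]
c78 [570.67700864  74.42082522  78.        ]
```

Run:
```python
import plant
print([a for a in dir(plant) if not a.startswith('__')])
for a in ('tcp_to_tips',): print(getattr(plant,a,None))
```

```text
['Unreachable', 'camera_model', 'capture', 'close_job', 'get_obs', 'tcp_to_tips']
14.0
```

Call:
drive_tool --deltas '[{"hand":1,"wz":1},{"hand":1,"wz":1},{"hand":1,"wz":1},{"hand":1,"wz":1},{"hand":1,"wz":1},{"hand":1,"wz":1},{"hand":1,"wz":1},{"hand":1,"wz":1},{"hand":1,"wz":1},{"hand":1,"wz":1},{"hand":1,"wz":0.26},{"hand":1}]'

```text
invalid input
```

Call:
drive_tool --deltas '[{"hand":1,"tx":0,"ty":0,"tz":0,"wx":0,"wy":0,"wz":1},{"hand":1,"tx":0,"ty":0,"tz":0,"wx":0,"wy":0,"wz":1},{"hand":1,"tx":0,"ty":0,"tz":0,"wx":0,"wy":0,"wz":1},{"hand":1,"tx":0,"ty":0,"tz":0,"wx":0,"wy":0,"wz":1},{"hand":1,"tx":0,"ty":0,"tz":0,"wx":0,"wy":0,"wz":1},{"hand":1,"tx":0,"ty":0,"tz":0,"wx":0,"wy":0,"wz":1},{"hand":1,"tx":0,"ty":0,"tz":0,"wx":0,"wy":0,"wz":1},{"hand":1,"tx":0,"ty":0,"tz":0,"wx":0,"wy":0,"wz":1},{"hand":1,"tx":0,"ty":0,"tz":0,"wx":0,"wy":0,"wz":1},{"hand":1,"tx":0,"ty":0,"tz":0,"wx":0,"wy":0,"wz":1},{"hand":1,"tx":0,"ty":0,"tz":0,"wx":0,"wy":0,"wz":0.26},{"hand":1,"tx":0,"ty":0,"tz":0,"wx":0,"wy":0,"wz":0}]'

```text
time: 1.1
tool_pos: [232.9, 470.4, 240.4]
tcp_rot: [3.141, 0.0, 0.216]
contact_force: [-0.4, 0.3, 0.0]
grip_width: 16.1
```

Call:
drive_tool --deltas '[{"hand":1,"tx":0.306,"ty":0.5,"tz":0,"wx":0,"wy":0,"wz":0},{"hand":1,"tx":0.306,"ty":0.96,"tz":0,"wx":0,"wy":0,"wz":0},{"hand":1,"tx":0.306,"ty":0.96,"tz":0,"wx":0,"wy":0,"wz":0},{"hand":1,"tx":0.306,"ty":0.96,"tz":0,"wx":0,"wy":0,"wz":0},{"hand":1,"tx":0.306,"ty":0.96,"tz":0,"wx":0,"wy":0,"wz":0},{"hand":1,"tx":0.306,"ty":0.96,"tz":0,"wx":0,"wy":0,"wz":0},{"hand":1,"tx":0.306,"ty":0.96,"tz":0,"wx":0,"wy":0,"wz":0},{"hand":1,"tx":0.306,"ty":0.96,"tz":0,"wx":0,"wy":0,"wz":0},{"hand":1,"tx":0.306,"ty":0.96,"tz":0,"wx":0,"wy":0,"wz":0},{"hand":1,"tx":0.306,"ty":0.96,"tz":0,"wx":0,"wy":0,"wz":0},{"hand":1,"tx":0.306,"ty":0.96,"tz":0,"wx":0,"wy":0,"wz":0},{"hand":1,"tx":0.306,"ty":0.96,"tz":0,"wx":0,"wy":0,"wz":0},{"hand":1,"tx":0.306,"ty":0.96,"tz":0,"wx":0,"wy":0,"wz":0},{"hand":1,"tx":0.306,"ty":0.96,"tz":0,"wx":0,"wy":0,"wz":0},{"hand":1,"tx":0.306,"ty":0.96,"tz":0,"wx":0,"wy":0,"wz":0},{"hand":1,"tx":0.306,"ty":0.96,"tz":0,"wx":0,"wy":0,"wz":0},{"hand":1,"tx":0.306,"ty":0.96,"tz":0,"wx":0,"wy":0,"wz":0},{"hand":1,"tx":0.306,"ty":0.96,"tz":0,"wx":0,"wy":0,"wz":0},{"hand":1,"tx":0.306,"ty":0.96,"tz":0,"wx":0,"wy":0,"wz":0},{"hand":1,"tx":0.306,"ty":0.5,"tz":0,"wx":0,"wy":0,"wz":0}]'

```text
time: 2.77
tool_pos: [629.1, -195.8, 240.0]
tcp_rot: [3.141, 0.001, 0.215]
contact_force: [-0.2, 1.6, 0.4]
grip_width: 0.5
```

Call:
drive_tool --deltas '[{"hand":1,"tx":0,"ty":0.75,"tz":0,"wx":0,"wy":0,"wz":0},{"hand":1,"tx":0,"ty":0.75,"tz":0,"wx":0,"wy":0,"wz":0},{"hand":1,"tx":0,"ty":0,"tz":0.8,"wx":0,"wy":0,"wz":0},{"hand":1,"tx":0,"ty":0,"tz":0.9,"wx":0,"wy":0,"wz":0},{"hand":1,"tx":0,"ty":0,"tz":0.9,"wx":0,"wy":0,"wz":0},{"hand":1,"tx":0,"ty":0,"tz":0.9,"wx":0,"wy":0,"wz":0},{"hand":1,"tx":0,"ty":0,"tz":0.6,"wx":0,"wy":0,"wz":0},{"hand":1,"tx":0,"ty":0,"tz":0,"wx":0,"wy":0,"wz":0},{"hand":1,"tx":0,"ty":0,"tz":0,"wx":0,"wy":0,"wz":0}]'

```text
time: 3.52
tool_pos: [640.8, -249.7, 75.6]
tcp_rot: [-3.14, 0.002, 0.217]
contact_force: [0.2, 0.3, 1.6]
grip_width: 0.7
```

Run:
```python
from h import *
o=get_obs();print(o['tool_pos'],o['contact_force'])
m=camera_model('wrist');im=capture('wrist')
cv2.imwrite("pics/w1.png",im[:,:,::-1]); 
t=capture('top')[:,:,::-1];cv2.imwrite("pics/t1.png",t)
```

```text
[ 640.79631306 -249.68133351   75.56211495] [0.16649854 0.27602948 1.55065806]
```

View pics/w1.png

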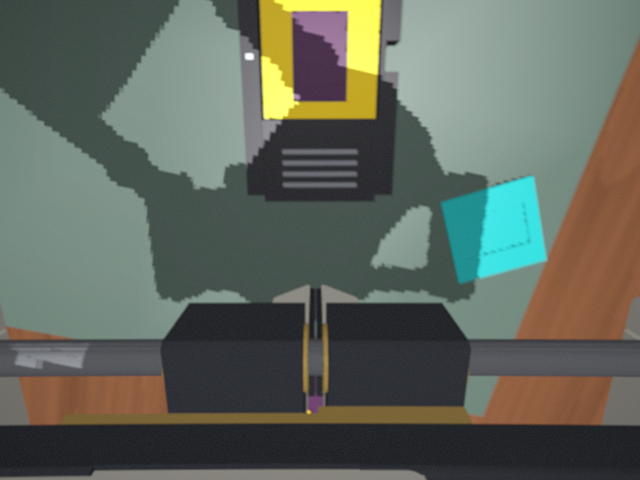

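View pics/t1.png

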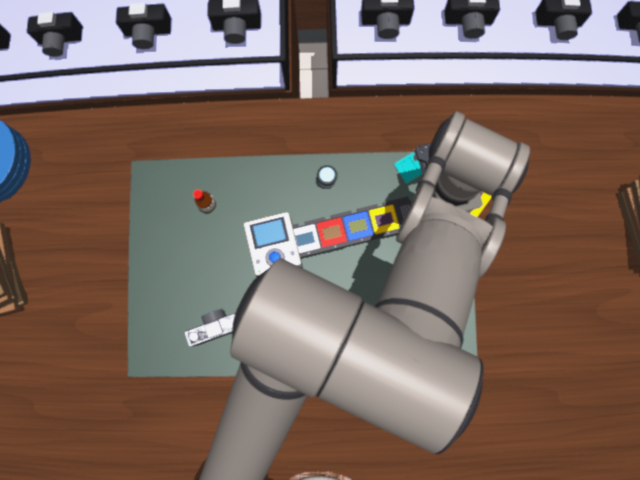

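Wrist view: ribbed end centred at (320,198), fingers at x≈315, clear path. Lower, then approach.

Call:
drive_tool --deltas '[{"hand":1,"tx":0,"ty":0,"tz":0.6,"wx":0,"wy":0,"wz":0},{"hand":1,"tx":0,"ty":0,"tz":0.58,"wx":0,"wy":0,"wz":0},{"hand":1,"tx":0,"ty":-0.3,"tz":0,"wx":0,"wy":0,"wz":0},{"hand":1,"tx":0,"ty":-0.3,"tz":0,"wx":0,"wy":0,"wz":0},{"hand":1,"tx":0,"ty":0,"tz":0,"wx":0,"wy":0,"wz":0},{"hand":1,"tx":0,"ty":0,"tz":0,"wx":0,"wy":0,"wz":0}]'

```text
time: 4.12
tool_pos: [637.6, -225.8, 32.3]
tcp_rot: [3.139, -0.003, 0.218]
contact_force: [-0.2, -0.9, -0.4]
grip_width: 0.4
```

```bash
cat >> h.py <<'E'
def wy():
    o=get_obs(); m=camera_model('wrist'); im=capture('wrist')[:,:,::-1].copy()
    T=o['tool_pos']; x=np.array([.9767,.2145,0]); u=np.array([-.2145,.9767,0])
    print('tcp',np.round(T,1),'F',np.round(o['contact_force'],1),'Fu',round(float(o['contact_force']@u),2),'tcp u-coord rel window',round(float((T-np.array([570.7,74.4,0]))@u),1),'lat',round(float((T-np.array([570.7,74.4,0]))@x),1),'yaw',round(o['tcp_rot'][2],4),'t',o['time'])
    for c,(lo,hi) in {'yellow':([22,120,70],[35,255,255]),'blue':([105,130,60],[125,255,255]),'red':([0,150,80],[6,255,255])}.items():
        for a,r in blobs(im,lo,hi,1500):
            p=onz('wrist',r[0],31,m)
            print(c,a,np.round(r[0],1),np.round(r[1],1),np.round(p,1),'u-coord',round(float((p-np.array([570.7,74.4,0]))@u),1),'lat',round(float((p-np.array([570.7,74.4,0]))@x),1))
    return im
E
python3 - <<'E'
from h import *
cv2.imwrite('pics/w2.png',wy())
E
```

```text
tcp [ 637.6 -225.8   32.3] F [-0.2 -0.9 -0.4] Fu -0.83 tcp u-coord rel window -307.6 lat 1.0 yaw 0.2175 t 4.1167
yellow 22520.0 [313.  107.5] [155. 154.] [ 619.2 -145.    31. ] u-coord -224.7 lat 0.3
blue 2334.0 [313.   8.] [ 16. 158.] [ 612.7 -115.8   31. ] u-coord -194.8 lat 0.3
```

View pics/w2.png

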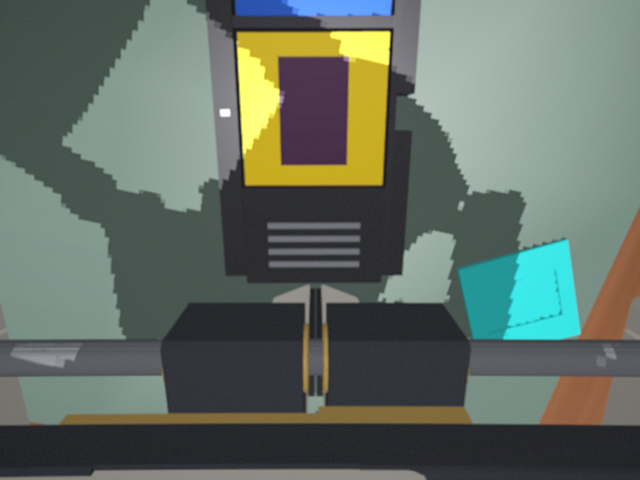

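Call:
drive_tool --deltas '[{"hand":1,"tx":0,"ty":-0.1,"tz":0.1,"wx":0,"wy":0,"wz":0},{"hand":1,"tx":0,"ty":-0.1,"tz":0,"wx":0,"wy":0,"wz":0},{"hand":1,"tx":0,"ty":-0.06,"tz":0,"wx":0,"wy":0,"wz":0},{"hand":1,"tx":0,"ty":-0.06,"tz":0,"wx":0,"wy":0,"wz":0},{"hand":1,"tx":0,"ty":-0.06,"tz":0,"wx":0,"wy":0,"wz":0},{"hand":1,"tx":0,"ty":-0.06,"tz":0,"wx":0,"wy":0,"wz":0},{"hand":1,"tx":0,"ty":-0.06,"tz":0,"wx":0,"wy":0,"wz":0},{"hand":1,"tx":0,"ty":-0.06,"tz":0,"wx":0,"wy":0,"wz":0},{"hand":1,"tx":0,"ty":-0.06,"tz":0,"wx":0,"wy":0,"wz":0},{"hand":1,"tx":0,"ty":-0.06,"tz":0,"wx":0,"wy":0,"wz":0}]'

```text
time: 5.0
tool_pos: [630.5, -199.8, 25.6]
tcp_rot: [3.141, -0.0, 0.216]
contact_force: [1.0, -2.7, 1.1]
grip_width: 0.3
```

Run:
```python
from h import *
wy()
```

```text
tcp [ 630.5 -199.8   25.6] F [ 1.  -2.7  1.1] Fu -2.9 tcp u-coord rel window -280.6 lat -0.5 yaw 0.2156 t 5.0
yellow 23288.0 [316.5 131.5] [157. 159.] [ 614.9 -126.3   31. ] u-coord -205.5 lat 0.2
blue 4967.5 [316.5  19. ] [ 38. 165.] [607.8 -93.9  31. ] u-coord -172.3 lat 0.1
```

Call:
drive_tool --deltas '[{"hand":1,"tx":0,"ty":-0.06,"tz":0,"wx":0,"wy":0,"wz":0},{"hand":1,"tx":0,"ty":-0.06,"tz":0,"wx":0,"wy":0,"wz":0},{"hand":1,"tx":0,"ty":-0.06,"tz":0,"wx":0,"wy":0,"wz":0},{"hand":1,"tx":0,"ty":-0.06,"tz":0,"wx":0,"wy":0,"wz":0},{"hand":1,"tx":0,"ty":-0.06,"tz":0,"wx":0,"wy":0,"wz":0},{"hand":1,"tx":0,"ty":-0.06,"tz":0,"wx":0,"wy":0,"wz":0},{"hand":1,"tx":0,"ty":-0.06,"tz":0,"wx":0,"wy":0,"wz":0},{"hand":1,"tx":0,"ty":-0.06,"tz":0,"wx":0,"wy":0,"wz":0},{"hand":1,"tx":0,"ty":-0.06,"tz":0,"wx":0,"wy":0,"wz":0},{"hand":1,"tx":0,"ty":-0.06,"tz":0,"wx":0,"wy":0,"wz":0},{"hand":1,"tx":0,"ty":-0.06,"tz":0,"wx":0,"wy":0,"wz":0},{"hand":1,"tx":0,"ty":-0.06,"tz":0,"wx":0,"wy":0,"wz":0},{"hand":1,"tx":0,"ty":-0.06,"tz":0,"wx":0,"wy":0,"wz":0},{"hand":1,"tx":0,"ty":-0.06,"tz":0,"wx":0,"wy":0,"wz":0},{"hand":1,"tx":0,"ty":0,"tz":0,"wx":0,"wy":0,"wz":0},{"hand":1,"tx":0,"ty":0,"tz":0,"wx":0,"wy":0,"wz":0}]'

```text
time: 6.38
tool_pos: [622.7, -166.0, 25.2]
tcp_rot: [-3.14, 0.001, 0.216]
contact_force: [-0.5, -0.8, 0.7]
grip_width: 0.4
```

Run:
```python
from h import *
wy()
```

```text
tcp [ 622.7 -166.    25.2] F [-0.5 -0.8  0.7] Fu -0.65 tcp u-coord rel window -246.0 lat -0.8 yaw 0.2158 t 6.3833
yellow 23406.5 [318.2 131. ] [157.5 159.2] [607.7 -92.2  31. ] u-coord -170.7 lat 0.4
blue 4964.5 [317.5  18.5] [ 37. 165.] [600.4 -60.   31. ] u-coord -137.6 lat 0.1
```

Call:
drive_tool --deltas '[{"hand":1,"tx":0,"ty":-0.04,"tz":0,"wx":0,"wy":0,"wz":0},{"hand":1,"tx":0,"ty":-0.04,"tz":0,"wx":0,"wy":0,"wz":0},{"hand":1,"tx":0,"ty":0,"tz":0,"wx":0,"wy":0,"wz":0},{"hand":1,"tx":0,"ty":0,"tz":0,"wx":0,"wy":0,"wz":0}]'

```text
time: 6.77
tool_pos: [622.3, -163.6, 25.3]
tcp_rot: [-3.141, 0.0, 0.216]
contact_force: [-0.4, -0.5, -0.4]
grip_width: 0.5
```

Run:
```python
from h import *
wy()
```

```text
tcp [ 622.3 -163.6   25.3] F [-0.4 -0.5 -0.4] Fu -0.4 tcp u-coord rel window -243.5 lat -0.6 yaw 0.2155 t 6.7667
yellow 23370.0 [317. 131.] [158. 160.] [607.  -89.9  31. ] u-coord -168.3 lat 0.2
blue 4969.5 [317.   18.5] [ 37. 166.] [599.9 -57.5  31. ] u-coord -135.1 lat 0.2
```

Call:
drive_tool --deltas '[{"hand":1,"tx":0,"ty":-0.04,"tz":0,"wx":0,"wy":0,"wz":0},{"hand":1,"tx":0,"ty":0,"tz":0,"wx":0,"wy":0,"wz":0},{"hand":1,"tx":0,"ty":0,"tz":0,"wx":0,"wy":0,"wz":0}]'

```text
time: 7.07
tool_pos: [622.2, -162.1, 25.5]
tcp_rot: [-3.141, -0.0, 0.216]
contact_force: [0.8, -0.4, 0.6]
grip_width: 0.4
```

Run:
```python
from h import *
wy()
```

```text
tcp [ 622.2 -162.1   25.5] F [ 0.8 -0.4  0.6] Fu -0.59 tcp u-coord rel window -242.0 lat -0.4 yaw 0.2156 t 7.0667
yellow 23365.5 [316.5 130.5] [157. 159.] [606.6 -88.3  31. ] u-coord -166.6 lat 0.2
blue 4912.5 [316.5  18.5] [ 37. 165.] [599.5 -56.1  31. ] u-coord -133.6 lat 0.2
```

Call:
drive_tool --deltas '[{"hand":1,"tx":0,"ty":-0.04,"tz":0,"wx":0,"wy":0,"wz":0},{"hand":1,"tx":0,"ty":0,"tz":0,"wx":0,"wy":0,"wz":0},{"hand":1,"tx":0,"ty":0,"tz":0,"wx":0,"wy":0,"wz":0}]'

```text
time: 7.37
tool_pos: [621.9, -160.6, 25.5]
tcp_rot: [-3.141, -0.0, 0.216]
contact_force: [0.1, 0.5, 0.4]
grip_width: 0.4
```

Run:
```python
from h import *
wy()
```

```text
tcp [ 621.9 -160.6   25.5] F [0.1 0.5 0.4] Fu 0.49 tcp u-coord rel window -240.5 lat -0.4 yaw 0.2157 t 7.3667
yellow 23492.0 [316.5 128. ] [158. 159.] [606.1 -86.1  31. ] u-coord -164.3 lat 0.2
blue 4724.5 [316.5  17. ] [ 34. 165.] [599.1 -54.2  31. ] u-coord -131.7 lat 0.2
```

Call:
drive_tool --deltas '[{"hand":1,"tx":0,"ty":-0.05,"tz":0,"wx":0,"wy":0,"wz":0},{"hand":1,"tx":0,"ty":0,"tz":0,"wx":0,"wy":0,"wz":0},{"hand":1,"tx":0,"ty":0,"tz":0,"wx":0,"wy":0,"wz":0}]'

```text
time: 7.67
tool_pos: [621.4, -158.7, 25.5]
tcp_rot: [-3.141, 0.0, 0.216]
contact_force: [-0.2, -0.1, 0.2]
grip_width: 0.3
```

Run:
```python
from h import *
wy()
```

```text
tcp [ 621.4 -158.7   25.5] F [-0.2 -0.1  0.2] Fu -0.02 tcp u-coord rel window -238.6 lat -0.5 yaw 0.2158 t 7.6667
yellow 23926.5 [316.5 121. ] [161. 158.] [605.2 -82.   31. ] u-coord -160.2 lat 0.1
blue 4326.0 [316.5  13.5] [ 27. 165.] [598.5 -51.4  31. ] u-coord -128.8 lat 0.1
```

Call:
drive_tool --deltas '[{"hand":1,"tx":0,"ty":-0.08,"tz":0,"wx":0,"wy":0,"wz":0},{"hand":1,"tx":0,"ty":-0.02,"tz":0,"wx":0,"wy":0,"wz":0},{"hand":1,"tx":0,"ty":0,"tz":0,"wx":0,"wy":0,"wz":0}]'

```text
time: 7.97
tool_pos: [620.6, -155.0, 25.5]
tcp_rot: [3.141, -0.0, 0.216]
contact_force: [-0.2, -0.7, -0.1]
grip_width: 0.6
```

Run:
```python
from h import *
wy()
```

```text
tcp [ 620.6 -155.    25.5] F [-0.2 -0.7 -0.1] Fu -0.68 tcp u-coord rel window -234.7 lat -0.5 yaw 0.2159 t 7.9667
yellow 23507.0 [316.5 129.5] [157. 159.] [604.9 -80.9  31. ] u-coord -159.0 lat 0.1
blue 5007.5 [316.5  18.5] [ 37. 165.] [597.9 -49.   31. ] u-coord -126.3 lat 0.1
```

Call:
drive_tool --deltas '[{"hand":1,"tx":0,"ty":-0.04,"tz":0,"wx":0,"wy":0,"wz":0},{"hand":1,"tx":0,"ty":0,"tz":0,"wx":0,"wy":0,"wz":0}]'

```text
time: 8.18
tool_pos: [620.4, -154.1, 25.6]
tcp_rot: [3.14, -0.0, 0.216]
contact_force: [0.6, -5.0, -1.2]
grip_width: 0.3
```

Run:
```python
from h import *
wy()
```

```text
tcp [ 620.4 -154.1   25.6] F [ 0.6 -5.  -1.2] Fu -5.0 tcp u-coord rel window -233.9 lat -0.4 yaw 0.2158 t 8.1833
yellow 23522.0 [316.5 129.5] [157. 159.] [604.8 -80.   31. ] u-coord -158.1 lat 0.2
blue 5046.0 [316.5  18.5] [ 37. 165.] [597.8 -48.1  31. ] u-coord -125.5 lat 0.1
```

Call:
drive_tool --deltas '[{"hand":1,"tx":0,"ty":-0.04,"tz":0,"wx":0,"wy":0,"wz":0},{"hand":1,"tx":0,"ty":-0.04,"tz":0,"wx":0,"wy":0,"wz":0},{"hand":1,"tx":0,"ty":-0.04,"tz":0,"wx":0,"wy":0,"wz":0},{"hand":1,"tx":0,"ty":-0.04,"tz":0,"wx":0,"wy":0,"wz":0},{"hand":1,"tx":0,"ty":-0.04,"tz":0,"wx":0,"wy":0,"wz":0},{"hand":1,"tx":0,"ty":-0.06,"tz":0,"wx":0,"wy":0,"wz":0},{"hand":1,"tx":0,"ty":-0.06,"tz":0,"wx":0,"wy":0,"wz":0},{"hand":1,"tx":0,"ty":-0.06,"tz":0,"wx":0,"wy":0,"wz":0},{"hand":1,"tx":0,"ty":-0.06,"tz":0,"wx":0,"wy":0,"wz":0},{"hand":1,"tx":0,"ty":-0.06,"tz":0,"wx":0,"wy":0,"wz":0},{"hand":1,"tx":0,"ty":-0.06,"tz":0,"wx":0,"wy":0,"wz":0},{"hand":1,"tx":0,"ty":-0.06,"tz":0,"wx":0,"wy":0,"wz":0},{"hand":1,"tx":0,"ty":-0.06,"tz":0,"wx":0,"wy":0,"wz":0},{"hand":1,"tx":0,"ty":-0.06,"tz":0,"wx":0,"wy":0,"wz":0},{"hand":1,"tx":0,"ty":-0.06,"tz":0,"wx":0,"wy":0,"wz":0},{"hand":1,"tx":0,"ty":-0.06,"tz":0,"wx":0,"wy":0,"wz":0},{"hand":1,"tx":0,"ty":-0.04,"tz":0,"wx":0,"wy":0,"wz":0},{"hand":1,"tx":0,"ty":0,"tz":0,"wx":0,"wy":0,"wz":0},{"hand":1,"tx":0,"ty":0,"tz":0,"wx":0,"wy":0,"wz":0}]'

```text
time: 9.82
tool_pos: [612.4, -117.4, 25.4]
tcp_rot: [-3.14, 0.0, 0.216]
contact_force: [0.3, 0.4, 0.5]
grip_width: 0.4
```

Run:
```python
from h import *
wy()
```

```text
tcp [ 612.4 -117.4   25.4] F [0.3 0.4 0.5] Fu 0.27 tcp u-coord rel window -196.2 lat -0.4 yaw 0.2156 t 9.8167
yellow 23501.5 [316.5 129. ] [157.1 160. ] [596.7 -43.1  31. ] u-coord -120.3 lat 0.2
blue 4994.5 [315.5  18. ] [ 36. 165.] [589.4 -11.3  31. ] u-coord -87.7 lat -0.1
```

Call:
drive_tool --deltas '[{"hand":1,"tx":0,"ty":-0.04,"tz":0,"wx":0,"wy":0,"wz":0},{"hand":1,"tx":0,"ty":-0.04,"tz":0,"wx":0,"wy":0,"wz":0},{"hand":1,"tx":0,"ty":-0.04,"tz":0,"wx":0,"wy":0,"wz":0},{"hand":1,"tx":0,"ty":-0.04,"tz":0,"wx":0,"wy":0,"wz":0},{"hand":1,"tx":0,"ty":-0.04,"tz":0,"wx":0,"wy":0,"wz":0},{"hand":1,"tx":0,"ty":-0.04,"tz":0,"wx":0,"wy":0,"wz":0},{"hand":1,"tx":0,"ty":0,"tz":0,"wx":0,"wy":0,"wz":0},{"hand":1,"tx":0,"ty":0,"tz":0,"wx":0,"wy":0,"wz":0}]'

```text
time: 10.53
tool_pos: [610.3, -108.1, 25.5]
tcp_rot: [-3.14, 0.0, 0.216]
contact_force: [0.8, -0.1, 0.7]
grip_width: 0.1
```

Run:
```python
from h import *
wy()
```

```text
tcp [ 610.3 -108.1   25.5] F [ 0.8 -0.1  0.7] Fu -0.3 tcp u-coord rel window -186.7 lat -0.5 yaw 0.2157 t 10.5333
yellow 23577.0 [316.  127.5] [157. 160.] [594.3 -33.4  31. ] u-coord -110.4 lat -0.0
blue 4822.0 [315.5  17.5] [ 35. 165.] [587.3  -1.9  31. ] u-coord -78.0 lat -0.2
```

Call:
drive_tool --deltas '[{"hand":1,"tx":0,"ty":-0.04,"tz":0,"wx":0,"wy":0,"wz":0},{"hand":1,"tx":0,"ty":0,"tz":0,"wx":0,"wy":0,"wz":0},{"hand":1,"tx":0,"ty":0,"tz":0,"wx":0,"wy":0,"wz":0}]'

```text
time: 10.83
tool_pos: [610.1, -107.1, 25.5]
tcp_rot: [-3.141, -0.0, 0.216]
contact_force: [0.3, 0.4, -0.2]
grip_width: 0.3
```

Run:
```python
from h import *
wy()
```

```text
tcp [ 610.1 -107.1   25.5] F [ 0.3  0.4 -0.2] Fu 0.29 tcp u-coord rel window -185.7 lat -0.4 yaw 0.2157 t 10.8333
yellow 23647.5 [316.  126.5] [160. 157.] [594.1 -32.   31. ] u-coord -109.0 lat 0.0
blue 4725.0 [315.5  16.5] [ 33. 165.] [587.   -0.6  31. ] u-coord -76.7 lat -0.1
```

Call:
drive_tool --deltas '[{"hand":1,"tx":0,"ty":-0.04,"tz":0,"wx":0,"wy":0,"wz":0},{"hand":1,"tx":0,"ty":0,"tz":0,"wx":0,"wy":0,"wz":0},{"hand":1,"tx":0,"ty":0,"tz":0,"wx":0,"wy":0,"wz":0}]'

```text
time: 11.13
tool_pos: [609.8, -105.7, 25.5]
tcp_rot: [-3.141, 0.0, 0.216]
contact_force: [-0.7, -0.2, -0.4]
grip_width: 0.2
```

Run:
```python
from h import *
wy()
```

```text
tcp [ 609.8 -105.7   25.5] F [-0.7 -0.2 -0.4] Fu -0.09 tcp u-coord rel window -184.2 lat -0.5 yaw 0.2157 t 11.1333
yellow 24032.0 [316.  118.5] [159. 160.] [593.2 -28.2  31. ] u-coord -105.0 lat -0.0
blue 3829.0 [316.  12.] [ 24. 166.] [586.6   2.   31. ] u-coord -74.1 lat -0.0
```

Call:
drive_tool --deltas '[{"hand":1,"tx":0,"ty":0.2,"tz":0,"wx":0,"wy":0,"wz":0},{"hand":1,"tx":0,"ty":0.5,"tz":0,"wx":0,"wy":0,"wz":0},{"hand":1,"tx":0,"ty":0,"tz":-0.5,"wx":0,"wy":0,"wz":0},{"hand":1,"tx":0,"ty":0,"tz":-0.9,"wx":0,"wy":0,"wz":0},{"hand":1,"tx":0,"ty":0,"tz":-0.9,"wx":0,"wy":0,"wz":0},{"hand":1,"tx":0,"ty":0,"tz":-0.9,"wx":0,"wy":0,"wz":0},{"hand":1,"tx":0,"ty":0,"tz":-0.9,"wx":0,"wy":0,"wz":0},{"hand":1,"tx":0,"ty":0,"tz":-0.5,"wx":0,"wy":0,"wz":0},{"hand":1,"tx":0,"ty":-0.6,"tz":0,"wx":0,"wy":0,"wz":0},{"hand":1,"tx":0,"ty":-0.9,"tz":0,"wx":0,"wy":0,"wz":0},{"hand":1,"tx":0,"ty":0,"tz":0,"wx":0,"wy":0,"wz":0},{"hand":1,"tx":0,"ty":0,"tz":0,"wx":0,"wy":0,"wz":0}]'

```text
time: 12.18
tool_pos: [602.8, -73.6, 209.9]
tcp_rot: [3.141, -0.0, 0.218]
contact_force: [-0.9, -0.0, 0.3]
grip_width: 0.4
```

Run:
```python
from h import *
cv2.imwrite('pics/w3.png',wy())
cv2.imwrite('pics/s3.png',capture('scene')[:,:,::-1])
```

```text
tcp [602.8 -73.6 209.9] F [-0.9 -0.   0.3] Fu 0.17 tcp u-coord rel window -151.5 lat -0.4 yaw 0.2179 t 12.1833
yellow 4000.0 [315.5 165.5] [65. 65.] [593.4 -29.2  31. ] u-coord -106.0 lat -0.0
blue 1931.0 [315.5 103.5] [49. 67.] [583.3  16.4  31. ] u-coord -59.3 lat -0.1
```

View pics/w3.png

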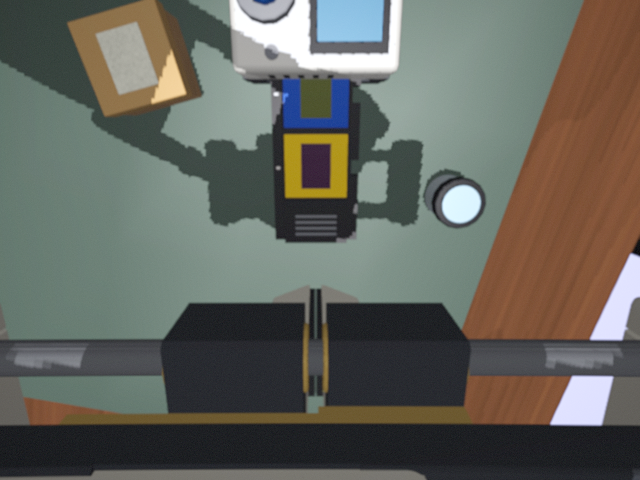

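View pics/s3.png

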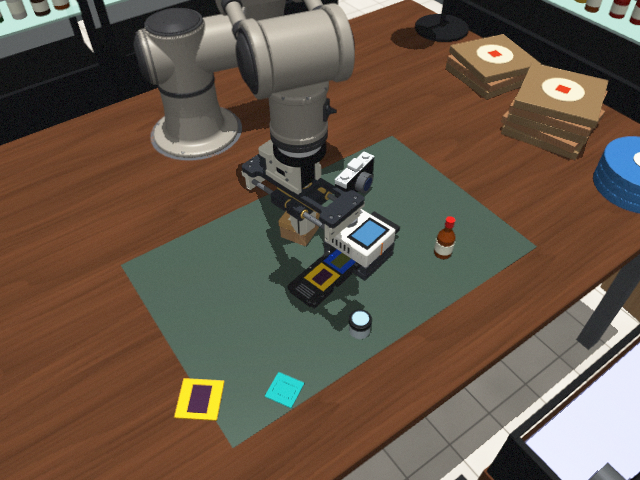

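Call:
drive_tool --deltas '[{"hand":1,"tx":-0.35,"ty":-0.7,"tz":0,"wx":0,"wy":0,"wz":0},{"hand":1,"tx":-0.35,"ty":-0.7,"tz":0,"wx":0,"wy":0,"wz":0},{"hand":1,"tx":0,"ty":0,"tz":0,"wx":0,"wy":0,"wz":0},{"hand":1,"tx":0,"ty":0,"tz":0,"wx":0,"wy":0,"wz":0}]'

```text
time: 12.62
tool_pos: [563.5, -26.1, 209.7]
tcp_rot: [3.141, -0.0, 0.216]
contact_force: [-0.0, -0.0, 0.3]
grip_width: 0.4
```

Run:
```python
from h import *
m=camera_model('wrist');im=wy();cv2.imwrite('pics/w4.png',im)
for a,r in blobs(im,[105,180,60],[125,255,255],200): print(a,np.round(r[0],1),np.round(r[1],1),np.round(onz('wrist',r[0],100,m),1))
```

```text
tcp [563.5 -26.1 209.7] F [-0.  -0.   0.3] Fu -0.01 tcp u-coord rel window -96.6 lat -28.6 yaw 0.2161 t 12.6167
yellow 3470.5 [350.  231.5] [59. 62.] [594.  -28.7  31. ] u-coord -105.7 lat 0.7
707.5 [340. 179.] [36. 40.] [569.5  20.2 100. ]
885.0 [312.3  84.8] [32.7 35.2] [540.6  70.7 100. ]
```

View pics/w4.png

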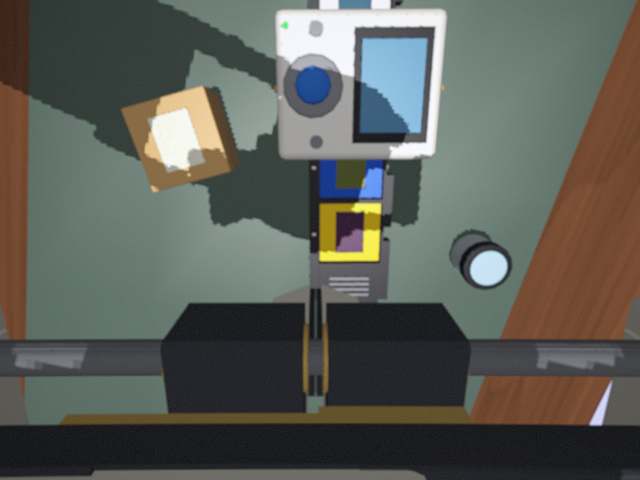

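Run:
```python
from h import *
m=camera_model('wrist')
u=np.array([-.2145,.9767,0]);x=np.array([.9767,.2145,0]);W=np.array([570.7,74.4,0])
for z in (78,90):
  a=onz('wrist',(361,9.5),z,m);b=onz('wrist',(358,159),z,m)
  print(z,(a-W)@u,(b-W)@u,((a+b)/2-W)@u)
im=cv2.imread('pics/w4.png')
for a,r in blobs(im,[8,150,120],[18,255,255],3):
  print(a,np.round(r[0],1),[round(float((onz('wrist',r[0],z,m)-W)@u),1) for z in(30,60,78)])
```

```text
78 46.47926931357509 -42.964756461597645 1.7572564259887007
90 43.58630517683514 -41.941077291894885 0.822613942470115
3.5 [575.8 410.2] [-285.0, -260.3, -245.5]
4.5 [582.5 393.5] [-266.2, -243.2, -229.4]
10.5 [606.2 317.1] [-186.2, -170.7, -161.3]
6.5 [555.3 234.4] [-109.7, -101.3, -96.3]
5.0 [571.9 213. ] [-91.4, -84.7, -80.7]
3.0 [619.2  80.5] [9.6, 6.9, 5.3]
```

Call:
drive_tool --deltas '[{"hand":1,"tx":0.3,"ty":-0.8,"tz":-0.5,"wx":0,"wy":0,"wz":0},{"hand":1,"tx":0.3,"ty":-0.8,"tz":-0.5,"wx":0,"wy":0,"wz":0},{"hand":1,"tx":0,"ty":0,"tz":0,"wx":0,"wy":0,"wz":0},{"hand":1,"tx":0,"ty":0,"tz":0,"wx":0,"wy":0,"wz":0}]'

```text
time: 13.0
tool_pos: [574.9, 41.9, 250.4]
tcp_rot: [3.14, -0.003, 0.217]
contact_force: [-0.6, -0.2, 0.0]
grip_width: 0.4
```

Run:
```python
from h import *
im=wy();cv2.imwrite('pics/w5.png',im)
```

```text
tcp [574.9  41.9 250.4] F [-0.6 -0.2  0. ] Fu -0.07 tcp u-coord rel window -32.7 lat -2.8 yaw 0.2171 t 13.0
```

View pics/w5.png

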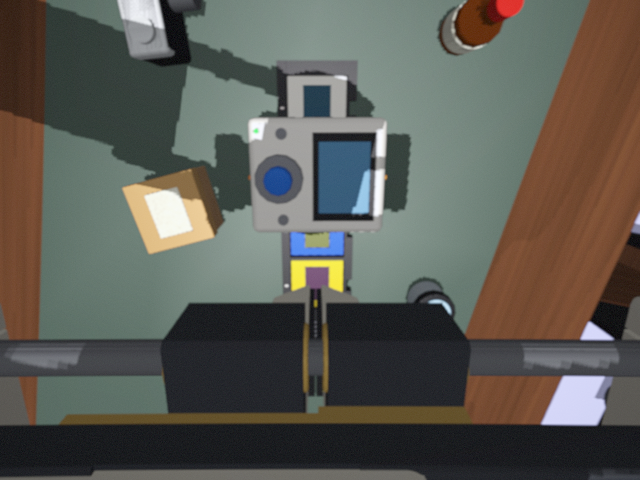

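Run:
```python
from h import *
m=camera_model('wrist')
u=np.array([-.2145,.9767,0]);x=np.array([.9767,.2145,0]);W=np.array([570.7,74.4,0])
im=cv2.imread('pics/w5.png').astype(int)
U=lambda c,r,z: round(float((onz('wrist',(c,r),z,m)-W)@u),1)
def prof(c0,c1,r0,r1):
    print(c0,c1); 
    for r in range(r0,r1): print(r,im[r,c0:c1].mean(0).round().astype(int),end=' ')
    print()
prof(305,330,54,82); prof(295,340,112,124); prof(300,312,226,264)
print(cv2.Rodrigues(m['rvec'])[0].T@[0,0,1], -cv2.Rodrigues(m['rvec'])[0].T@m['tvec'])
for c0,c1 in((240,256),(380,394)):
  for r in range(170,190):
    p=im[r,c0:c1]; s=(p[:,2]-p[:,0]); print(r,s.max(),c0+s.argmax(),end=' | ')
  print()
```

```text
305 330
54 [144 151 135] 55 [144 151 135] 56 [144 151 135] 57 [144 151 135] 58 [144 151 135] 59 [139 145 131] 60 [128 131 123] 61 [119 117 114] 62 [116 112 113] 63 [117 113 113] 64 [117 114 114] 65 [117 114 114] 66 [118 114 114] 67 [118 114 115] 68 [118 114 115] 69 [115 111 112] 70 [105 100 101] 71 [85 81 82] 72 [64 60 61] 73 [51 47 47] 74 [58 57 57] 75 [ 98  99 100] 76 [140 143 143] 77 [162 165 166] 78 [167 170 171] 79 [166 169 170] 80 [166 169 170] 81 [166 169 170] 
295 340
112 [113 105  91] 113 [113 105  91] 114 [113 105  91] 115 [112 104  91] 116 [113 109 103] 117 [124 124 123] 118 [138 140 141] 119 [149 152 153] 120 [154 156 157] 121 [156 158 159] 122 [158 160 161] 123 [159 161 162] 
300 312
226 [156 159 160] 227 [156 159 159] 228 [153 155 156] 229 [147 150 151] 230 [140 142 143] 231 [128 128 129] 232 [115 102  99] 233 [115  95  79] 234 [140 125 102] 235 [162 151 127] 236 [171 161 137] 237 [171 161 137] 238 [170 158 134] 239 [169 156 132] 240 [169 157 133] 241 [169 157 134] 242 [169 158 134] 243 [169 158 134] 244 [169 158 134] 245 [168 158 134] 246 [176 154 130] 247 [205 145 115
[... 160 characters left out ...]
 257 [81 78 80] 258 [100  97  98] 259 [104 132 136] 260 [ 97 188 196] 261 [ 88 225 234] 262 [ 81 238 247] 263 [ 79 240 249] 
[ 0.0614974  -0.28010783 -0.9579967 ] [557.57996783 116.9930275  391.64713408]
170 6 253 | 171 6 252 | 172 3 251 | 173 4 252 | 174 14 249 | 175 45 249 | 176 68 249 | 177 76 249 | 178 72 249 | 179 49 249 | 180 18 249 | 181 2 250 | 182 3 253 | 183 3 252 | 184 4 253 | 185 4 253 | 186 4 251 | 187 4 254 | 188 5 253 | 189 4 252 | 
170 3 381 | 171 4 382 | 172 4 382 | 173 3 382 | 174 38 386 | 175 83 386 | 176 103 386 | 177 106 386 | 178 97 385 | 179 66 385 | 180 19 385 | 181 4 382 | 182 4 382 | 183 4 383 | 184 5 383 | 185 5 382 | 186 4 381 | 187 5 382 | 188 5 382 | 189 4 382 |
```

Run:
```python
import cv2
im=cv2.imread('pics/w5.png')[50:300,230:410]
cv2.imwrite('pics/w5z.png',cv2.resize(im,None,fx=2.4,fy=2.4,interpolation=cv2.INTER_NEAREST)*1)
im=cv2.imread('pics/w4.png')[0:300,260:460]
cv2.imwrite('pics/w4z.png',cv2.resize(im,None,fx=2,fy=2,interpolation=cv2.INTER_NEAREST))
```

```text
(no output)
```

View pics/w5z.png

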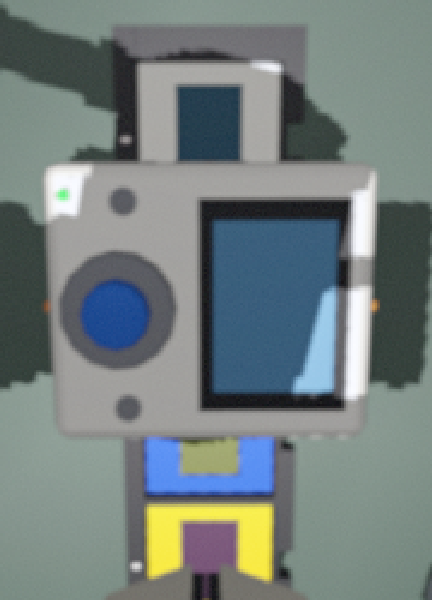

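```bash
cat > q.py <<'E'
from h import *
m=camera_model('wrist')
u=np.array([-.2145,.9767,0]);x=np.array([.9767,.2145,0]);W=np.array([570.7,74.4,0])
U=lambda c,r,z: round(float((onz('wrist',(c,r),z,m)-W)@u),2)
X=lambda c,r,z: round(float((onz('wrist',(c,r),z,m)-W)@x),2)
print('holder end(+92.5)',U(317,60,34),'white far edge(+80)',U(317,75.2,31),'blue/yellow mid(-82.5)',U(306,257.5,31))
for z in (40,50,60,70,78):
    print(z,'orange',U(249,177,z),U(386,177,z),'sep',X(386,177,z)-X(249,177,z),'mean',(U(249,177,z)+U(386,177,z))/2)
print('head edges z78',U(317,117.3,78),U(306,231.3,78))
E
python3 q.py
```

```text
holder end(+92.5) 94.02 white far edge(+80) 82.78 blue/yellow mid(-82.5) -79.29
40 orange -1.15 -1.21 sep 120.85 mean -1.18
50 orange 0.15 0.09 sep 117.41999999999999 mean 0.12
60 orange 1.44 1.39 sep 113.98 mean 1.415
70 orange 2.74 2.68 sep 110.53999999999999 mean 2.71
78 orange 3.78 3.72 sep 107.78999999999999 mean 3.75
head edges z78 48.5 -40.48
```

Call:
drive_tool --deltas '[{"hand":1,"tx":-0.33,"ty":-0.43,"tz":0,"wx":0,"wy":0,"wz":0},{"hand":1,"tx":-0.33,"ty":-0.43,"tz":0,"wx":0,"wy":0,"wz":0},{"hand":1,"tx":0,"ty":0,"tz":0.6,"wx":0,"wy":0,"wz":0},{"hand":1,"tx":0,"ty":0,"tz":0.8,"wx":0,"wy":0,"wz":0},{"hand":1,"tx":0,"ty":0,"tz":0.8,"wx":0,"wy":0,"wz":0},{"hand":1,"tx":0,"ty":0,"tz":0.6,"wx":0,"wy":0,"wz":0},{"hand":1,"tx":0,"ty":0,"tz":0.2,"wx":0,"wy":0,"wz":0},{"hand":1,"tx":0,"ty":0,"tz":0,"wx":0,"wy":0,"wz":0},{"hand":1,"tx":0,"ty":0,"tz":0,"wx":0,"wy":0,"wz":0}]'

```text
time: 13.8
tool_pos: [540.7, 68.8, 129.7]
tcp_rot: [3.141, 0.0, 0.214]
contact_force: [0.4, -0.1, 0.2]
grip_width: 0.9
```

Run:
```python
from h import *
t=capture('scene')[120:300,230:420,::-1]
cv2.imwrite('pics/s6.png',cv2.resize(t,None,fx=3,fy=3,interpolation=cv2.INTER_CUBIC))
```

```text
(no output)
```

View pics/s6.png

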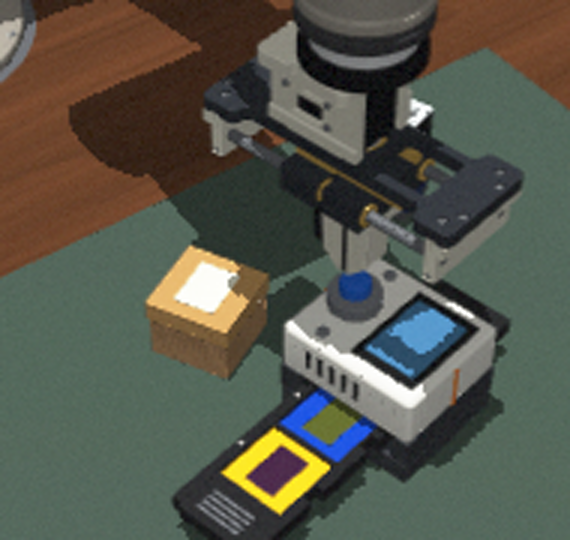

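Call:
drive_tool --deltas '[{"hand":1,"tx":0,"ty":0,"tz":0.2,"wx":0,"wy":0,"wz":0},{"hand":1,"tx":0,"ty":0,"tz":0.15,"wx":0,"wy":0,"wz":0},{"hand":1,"tx":0,"ty":0,"tz":0.08,"wx":0,"wy":0,"wz":0},{"hand":1,"tx":0,"ty":0,"tz":0.05,"wx":0,"wy":0,"wz":0},{"hand":1,"tx":0,"ty":0,"tz":0,"wx":0,"wy":0,"wz":0},{"hand":1,"tx":0,"ty":0,"tz":0,"wx":0,"wy":0,"wz":0}]'

```text
time: 14.35
tool_pos: [540.5, 69.7, 110.8]
tcp_rot: [3.141, -0.001, 0.216]
contact_force: [-0.3, -1.2, 2.7]
grip_width: 0.5
```

Call:
drive_tool --deltas '[{"hand":1,"tx":0,"ty":0,"tz":0.05,"wx":0,"wy":0,"wz":0},{"hand":1,"tx":0,"ty":0,"tz":0.02,"wx":0,"wy":0,"wz":0},{"hand":1,"tx":0,"ty":0,"tz":0,"wx":0,"wy":0,"wz":0},{"hand":1,"tx":0,"ty":0,"tz":0,"wx":0,"wy":0,"wz":0}]'

```text
time: 14.68
tool_pos: [540.5, 69.7, 108.2]
tcp_rot: [3.141, -0.001, 0.216]
contact_force: [-1.7, -1.8, 7.1]
grip_width: 0.3
```

Force 7 N and tips at 94 mm: fully down. Release and check.

Call:
drive_tool --deltas '[{"hand":1,"tx":0,"ty":0,"tz":-0.3,"wx":0,"wy":0,"wz":0},{"hand":1,"tx":0,"ty":0,"tz":-0.8,"wx":0,"wy":0,"wz":0},{"hand":1,"tx":0,"ty":0,"tz":-0.8,"wx":0,"wy":0,"wz":0},{"hand":1,"tx":0,"ty":0,"tz":-0.8,"wx":0,"wy":0,"wz":0},{"hand":1,"tx":0,"ty":0,"tz":-0.8,"wx":0,"wy":0,"wz":0},{"hand":1,"tx":-0.7,"ty":-0.4,"tz":0,"wx":0,"wy":0,"wz":0},{"hand":1,"tx":-0.8,"ty":-0.4,"tz":0,"wx":0,"wy":0,"wz":0},{"hand":1,"tx":-0.8,"ty":-0.4,"tz":0,"wx":0,"wy":0,"wz":0},{"hand":1,"tx":-0.5,"ty":-0.4,"tz":0,"wx":0,"wy":0,"wz":0},{"hand":1,"tx":0,"ty":0,"tz":0,"wx":0,"wy":0,"wz":0},{"hand":1,"tx":0,"ty":0,"tz":0,"wx":0,"wy":0,"wz":0}]'

```text
time: 15.6
tool_pos: [416.5, 108.8, 247.8]
tcp_rot: [-3.141, -0.001, 0.217]
contact_force: [-0.2, -0.1, 0.1]
grip_width: 0.4
```

Run:
```python
from h import *
for n in ('top','scene'):
    im=capture(n)[:,:,::-1].copy(); cv2.imwrite(f'pics/{n}9.png',im)
    for c in RNG[n]:
        for a,r in blobs(im,*RNG[n][c],60):
            p=onz(n,r[0],31); print(n,c,a,np.round(r[0],1),np.round(p,1),'u',round(float((p-[570.7,74.4,0])@[-.2145,.9767,0]),1),np.round(onz(n,r[0],100),1))
print(get_obs()['time'])
```

```text
top blue 73.0 [274.  256.5] [550.   76.9  31. ] u 6.9 [541.3  70.6 100. ]
top blue 215.0 [304.3 238.6] [584.9  15.   31. ] u -61.0 [574.1  12.5 100. ]
top blue 605.5 [  7. 152.] [798.6 672.   31. ] u 534.7 [774.9 629.6 100. ]
top yellow 571.0 [326.6 232.9] [595.3 -30.4  31. ] u -107.6 [583.9 -30.2 100. ]
top yellow 1050.0 [469.9 197.6] [ 661.  -327.4   31. ] u -411.8 [ 645.6 -309.2  100. ]
scene red 66.5 [450.  222.5] [632.8 268.5  31. ] u 176.2 [673.9 211.9 100. ]
scene blue 201.0 [338.5 261. ] [580.2  19.2  31. ] u -55.9 [625.7 -16.5 100. ]
scene blue 73.0 [348.  214.5] [490.1 111.9  31. ] u 53.9 [543.1  68.4 100. ]
scene blue 1076.0 [621.5 160.5] [724.  734.8  31. ] u 612.1 [757.5 639.3 100. ]
scene yellow 1524.0 [198.8 398.6] [ 679.4 -336.8   31. ] u -425.0 [ 716.6 -342.7  100. ]
scene yellow 467.0 [322. 276.] [591.5 -28.6  31. ] u -105.0 [636.1 -60.3 100. ]
15.7
```

View pics/scene9.png

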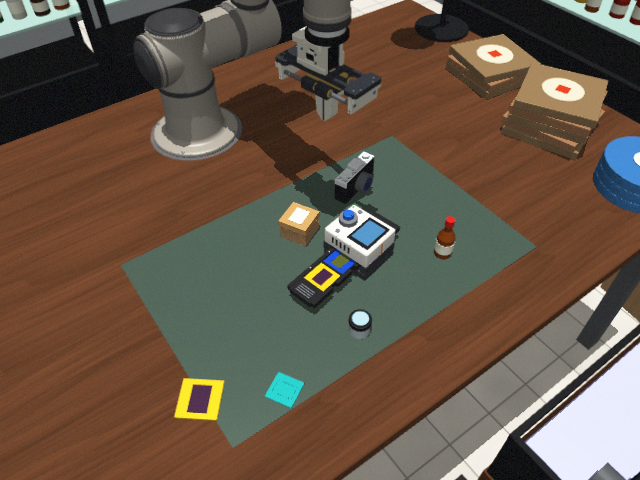

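View pics/top9.png

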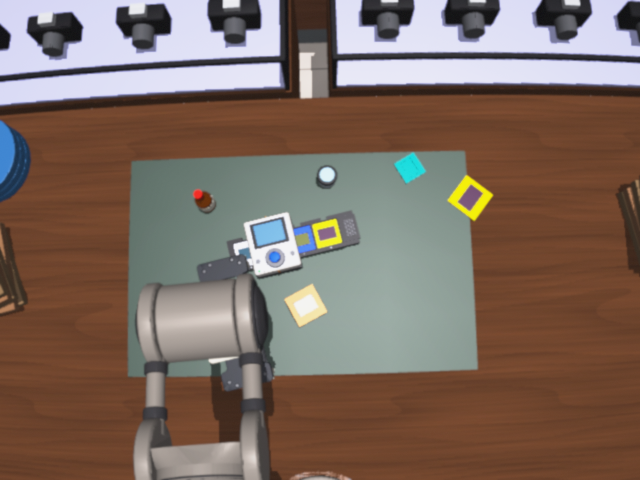

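The button blob is back at its starting pixels: (274,256) in the top view and (348,214) in the scene view. The visible bystanders look unmoved and the arm is clear, so I'm handing in.

```bash
python3 -c "
from plant import *
print(close_job())"
```

```text
the job is handed in; nothing more can be done
None
```

I pushed the holder through the white slide's click and on until the red slide clicked in. Then I backed off, pressed the scan button fully, let it go, drew the arm clear and handed the job in at about 15.7 s. The interface reports no verdict.

- **Red slide click:** the holder pulled itself ahead of the fingers at both clicks. Its two rest positions were 55.2 mm apart, against the 55 mm pocket spacing. Just past the white click the push rose to 5 N. I did not push on past the red click to test it the same way.
- **Position at the window:** the camera estimates did not fully agree. The red slide came out about 2.5 mm past the window in one wrist view, about 1 mm short in another, and about 1.5 mm past in the top view. The limit is 2.5 mm and the calibration is good to about 2 mm, so I relied on the click itself. The red slide was hidden inside the scanner and not seen directly.
- **Scan button:** it was pressed to the fully down height with 7 N. Afterwards it appeared at the same pixels as before the press, so it is up again.
- **Other objects:** by eye, the bottle, loupe, slide box and camera stood where they started in the last scene picture. I did not measure their positions. In the last top picture the arm hid the camera. The slides I could see lay in their pockets.

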